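# Seat the large loupe on its three-point inspection stand

## Task

Pick up the larger of the two loupes and set it upright on the three-armed inspection stand, so that its flange lies flat and steady on all three steel pads, inside the three upright lips. Lower it gently rather than dropping it, and leave the small loupe and the tape measure where they are.

Things in the scene. Friction and masses are not known exactly. Their poses are not given: they have to be found in the camera images.
- loupe_mid (a point): Larger loupe, upright on the bench: round aluminium flange 90 mm in diameter, 6 mm thick; on it a black barrel 44 mm in diameter, from 6 to 58 mm above the underside, clear lens on top. About 0.25 kg. Point: on its axis at mid-barrel, 32 mm above the underside; z is the axis (up). Same all round, so yaw does not matter; grasp the barrel.
- seat (a point): Inspection stand, fixed to the bench: plywood disc 156 mm wide, three wooden arms 120 degrees apart (one along this point's x). Each has an 8 mm steel pad 32 mm from the axis and, outside it, a 16 mm wide upright lip: inner face 55 mm from the axis, top 6 mm above the pad. Point: on the axis at pad-top height, 50 mm above the bench; z up. Seated, the loupe's mid-barrel point is 32 mm above it.
- small_loupe_mid (a point): The smaller loupe, of the same make, too small for the stand (bystander, leave it): flange 50 mm in diameter, barrel 30 mm in diameter, 44 mm tall. This point is on its axis, 25 mm above the bench.
- tape_mid (a point): A tape measure in a black case with yellow round sides (bystander, leave it): 64 x 38 mm and 52 mm tall, its long side along this point's x axis. This point is its centre, 26 mm above the bench.

How it is judged:
By the outcome, as a careful person would: the job done as asked, in the order asked, and still so for the second after the job is handed in, with the robot touching nothing.
It also fails if it takes over 29 s, if anything falls off the work surface, if the arm or the gripper's body presses on something with over 40 N, if the wrist force passes 120 N, or if a joint passes its speed limit or range.

## Robot

A 6-joint arm with a two-finger parallel gripper is mounted at the origin on the work surface. World frame = base frame: x ahead of the robot, y to its left, z up, the work surface at z = 0. Lengths are in mm, angles in rad, forces in N, time in s.
With the tool pointing down it reaches from about 275 to 725 mm from the base axis. Payload 15.9 kg.
Tool frame: the origin (TCP) lies where the fingers leave the gripper's body, on its centre line; the fingertips stand 73 mm ahead of it and the grasp point (between the pads) lies 54 mm ahead of it (ctrl.grasp_offset is the distance from the TCP to the grasp point, in mm); z points along the fingers, y is the line along which they close (so a half turn about z gives the same grasp; the last joint's range is limited). The gripper opens to 85 mm and grips with 20 to 120 N. Pads are 22 mm wide; open, the fingers measure 114 mm over their backs; the gripper's body (76 mm by 85 mm) begins 54 mm behind the grasp point. The pads swing forward as they close: fully open they stand 13 mm farther back than shut.
Start: joints at [1.165, 0.213, -0.034, 1.323, 0, 1.571], TCP at [197.37, 459.381, 303.906] pointing down, gripper open.
Joint ranges: [-2.98, 2.98], [-0.74, 1.72], [-1.14, 1.35], [-2.1, 2.04], [-1.57, 1.44], [-3.14, 3.14]. Speed limits (rad/s): [1.89, 1.89, 2.39, 2.57, 3.14, 3.14].

## Interface

Orientations are given as a rotation vector (axis times angle).
In Python, from bench import get_state, viewer, order, ctrl gives the robot as it stands.
- The arm moves only by the tool jog_arm, never from a script. Its argument "series" is a list of rows, each a list of 5 numbers: the shift along the tool's x, y, z as a fraction of full scale, then the turn about the tool's z as a fraction of full scale, then the gripper command: -1 is fully open, 1 is shut, values between are in proportion. In form: [[tx, ty, tz, yaw, gripper], ...]. A call has 1 to 8 rows; each row shifts and turns the commanded pose from where the row before left it, along the tool's axes as they then stand; what a row does not reach is not made up. Full scale, the value 1, is 0.04 m for a shift and 4 degrees for a turn. A row lasts 1/12 s, in which the tool goes at most 41.7 mm and 7.16 degrees, less where a joint would pass 70% of its speed; a pose out of reach is approached as far as the arm can. A call with a number of a shift or a turn outside -1 to 1 is refused whole. A call with a gripper value outside its range is refused whole. The fingers move at their own pace and stop on an object; the grip force is fixed at half the most. Time passes only in rows, so rows that do not move let the fingers close. It gives the time, the measured TCP pose, the force, the opening and the grip force at its end, in the units of the state.
- get_state(): the state, without advancing time (a new reading comes with each control period).
- viewer.snapshot(name): name is "side" or "top" or "wrist"; returns the picture (400x640x3 uint8, blue, green, red); there is no depth.
- viewer.calibration(name): a dict with "K" (3x3 intrinsics, pixels), "position" and "rotation" of the camera in the world. Camera axes: x right, y up, looking along -z (the intrinsics and any distortion apply to the point x, -y, -z); pixel columns grow to the right and rows downward; lengths in mm; the calibration is good to about 2 mm. The wrist camera is an equidistant fisheye: a pixel r from the principal point sees the ray r / f radians off the axis. A picture is of the moment at which its call begins: read the wrist's pose just before it. calibration takes no time and is no camera call; for the wrist camera it gives the pose at the moment of the call.
- order.close_job(): hands the job in; it is judged then, once.
Trained networks look in the newest picture that a camera, given by its name, has taken for a name from the list of things; names that differ only in an ending like _2 or _b are one class to them, and where a whole thing is asked for, a point or a joint stands for the part that bears it (a point fixed in the world has none). Each returns a list of dicts, best first, with "confidence" (0 to 1); they miss things now and then, are a little off and sometimes report something else, mostly with a low value. They report only what shows in the picture. A call takes as long as a camera call.
- viewer.spot_in(label, camera): "box" ([left, top, right, bottom] in pixels, round what is visible of it).
- viewer.cut_out(label, camera): "pixels" (400x640 bool, what is visible of it) and "box" ([left, top, right, bottom] in pixels, round what is visible of it).
- viewer.pinpoint(label, camera): "xy" ([column, row] in pixels: a listed point, or the origin of a listed thing).
The state is a dict: "t": time; "qpos": joint angles; "qvel": joint speeds; "tau": joint torques, N m; "tool_pos": TCP position; "tcp_rot": TCP orientation; "contact_force": force on the tool from outside, world axes, zero at the start; "ft_torque": the same for the moment, N m; "grip_width": finger opening in mm; "finger_force": force on a finger pad.
Only numpy, scipy, OpenCV 4.12 (cv2) and the standard library are available. Lean on these libraries where they do the work, as an engineer would, in place of code of your own. Each camera call takes 0.05 s, during which the arm holds its last target. There are 200 camera calls.

## Working session

There is one attempt and no reset: what is moved stays moved. The work goes in short steps, Python scripts to look and compute and a tool call to move; the robot and the scene stay as the last step left them, time stands still between calls to the robot, and variables do not carry over. Pictures are saved under pics/ and viewed, at most 10 in all, crops included, and the job is handed in when it is done.

Besides the shell and the picture viewer there is one more tool, called after ">>>" in YAML: its name, and indented under it one key for each argument. jog_arm: Moves the arm, as the interface text tells. Its arguments: {"type":"object","properties":{"series":{"type":"array"}},"required":["series"]}

```bash
mkdir -p pics; cat > h.py <<'E'
import numpy as np, cv2
from bench import get_state, viewer, order, ctrl
def ray(c,uv):
    k=viewer.calibration(c); K=np.array(k["K"]);R=np.array(k["rotation"])
    d=np.linalg.inv(K)@[uv[0],uv[1],1]
    if c=="wrist":
        r=np.hypot(d[0],d[1]); d=np.array([d[0]/r*np.sin(r),d[1]/r*np.sin(r),np.cos(r)]) if r>0 else d
    d=R@np.array([d[0],-d[1],-d[2]]); return np.array(k["position"],float),d/np.linalg.norm(d)
def atz(c,uv,z):
    p,d=ray(c,uv); return p+d*(z-p[2])/d[2]
def tri(a):
    A=0;b=0
    for p,d in a:
        M=np.eye(3)-np.outer(d,d);A=A+M;b=b+M@p
    return np.linalg.solve(A,b)
Z=dict(loupe_mid=32,seat=50,small_loupe_mid=25,tape_mid=26)
E
python3 - <<'E'
from h import *
s=get_state();print(s["t"],s["tool_pos"],s["tcp_rot"],s["grip_width"])
ims=[]
for c in("side","top","wrist"):
    im=viewer.snapshot(c).copy()
    for n in Z:
        for r in viewer.pinpoint(n,c)[:2]:
            u=r["xy"];print(c,n,np.round(u,1),round(r["confidence"],2),atz(c,u,Z[n]).round(1))
            cv2.circle(im,(int(u[0]),int(u[1])),4,(0,0,255),1);cv2.putText(im,n[:4],(int(u[0])+5,int(u[1])),0,.4,(0,0,255))
    ims.append(im)
cv2.imwrite("pics/a.png",cv2.resize(np.vstack(ims[:2]),(480,600),interpolation=cv2.INTER_AREA));cv2.imwrite("pics/top.png",ims[1]);cv2.imwrite("pics/w.png",ims[2]);cv2.imwrite("pics/s.png",ims[0])
print(get_state()["t"])
E
```

```text
0.0 [197.28843906 459.15527374 303.4202185 ] [-6.33069125e-01 -3.07693306e+00  1.67389211e-03] 85.30077252159592Traceback (most recent call last):
  File "<stdin>", line 8, in <module>
  File "h.py", line 10, in atz
    p,d=ray(c,uv); return p+d*(z-p[2])/d[2]
                                       ~^^^
IndexError: invalid index to scalar variable.
```

```bash
sed -i 's/R=np.array(k\["rotation"\])/R=np.array(k["rotation"],float);R=cv2.Rodrigues(R)[0] if R.size==3 else R/' h.py
python3 - <<'E'
from h import *
print(viewer.calibration("top"))
ims=[]
for c in("side","top","wrist"):
    im=viewer.snapshot(c).copy()
    for n in Z:
        for r in viewer.pinpoint(n,c)[:2]:
            u=r["xy"];print(c,n,np.round(u,1),round(r["confidence"],2),atz(c,u,Z[n]).round(1))
            cv2.circle(im,(int(u[0]),int(u[1])),4,(0,0,255),1);cv2.putText(im,n[:4],(int(u[0])+5,int(u[1])),0,.4,(0,0,255))
    ims.append(im)
cv2.imwrite("pics/a.png",cv2.resize(np.vstack(ims[:2]),(480,600),interpolation=cv2.INTER_AREA));cv2.imwrite("pics/w.png",ims[2])
print(get_state()["t"])
E
```

```text
{'K': array([[424.75953506,   0.        , 316.99070355],
       [  0.        , 424.75953506, 199.42112434],
       [  0.        ,   0.        ,   1.        ]]), 'position': array([440.68333375, -39.32396605, 926.88302608]), 'rotation': array([ 0.11073986, -0.10445261, -1.58156979])}
side loupe_mid [402.4 303.3] 0.69 [ 545.7 -280.7   32. ]
side seat [216.4 161.3] 0.82 [447.8 227.3  50. ]
side small_loupe_mid [400.6 305.1] 0.63 [ 545.8 -278.2   25. ]
side tape_mid [289.  256.5] 0.56 [ 453.2 -103.3   26. ]
top loupe_mid [433.2 206.7] 0.66 [ 544.9 -282.6   32. ]
top seat [183.9 249.7] 0.9 [460.9 238.1  50. ]
top small_loupe_mid [343.1 170.4] 0.66 [627.4 -93.8  25. ]
top tape_mid [351.8 250.1] 0.69 [ 456.  -108.4   26. ]
0.85
```

View pics/a.png

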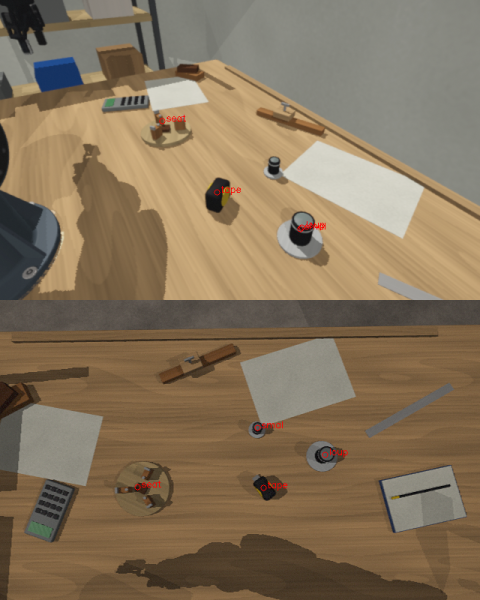

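View pics/w.png

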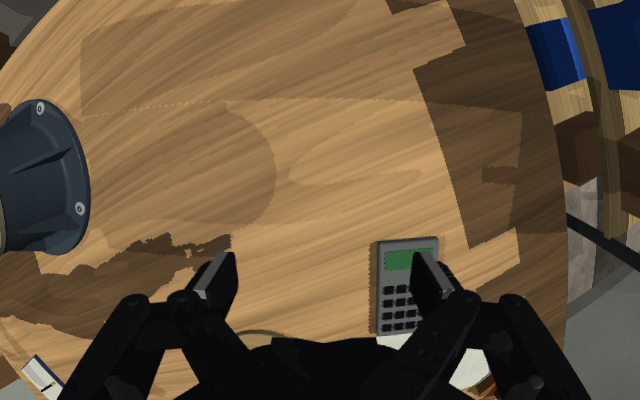

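```bash
cat >> h.py <<'E'
def Rt(): return cv2.Rodrigues(np.array(get_state()["tcp_rot"],float))[0]
def rows(target):
    s=get_state(); d=Rt().T@(np.array(target,float)-s["tool_pos"]); print("tool shift mm",d.round(1),"units",(d/40).round(3)); return d/40
E
python3 - <<'E'
from h import *
p=get_state()["tool_pos"];k=viewer.calibration("wrist")
R=Rt();print(R.round(3));print("cam in tool",(R.T@(np.array(k["position"])-p)).round(1));print("axis",(R.T@cv2.Rodrigues(np.array(k["rotation"]))[0]).round(2))
print(k["K"])
for uv in((320,200),(320,100),(200,200)):print(atz("wrist",uv,50).round())
rows([430,180,304]);rows([455,233,304])
E
```

```text
[[-0.919  0.395  0.   ]
 [ 0.395  0.919  0.   ]
 [-0.     0.    -1.   ]]
cam in tool [ 74.2  -0.7 -70. ]
axis [[-0.    0.96  0.29]
 [ 1.    0.    0.  ]
 [ 0.    0.29 -0.96]]
[[309.70691629   0.         323.52744729]
 [  0.         309.70691629 200.4267351 ]
 [  0.           0.           1.        ]]
[217. 446.  50.]
[118. 489.  50.]
[162. 318.  50.]
tool shift mm [-3.240e+02 -1.648e+02 -1.000e-01] units [-8.101e+00 -4.121e+00 -2.000e-03]
tool shift mm [-3.261e+02 -1.063e+02 -1.000e-01] units [-8.152e+00 -2.657e+00 -2.000e-03]
```

>>> jog_arm:
  series:
    - [-0.4, -0.1, 0, 0, -1]
    - [-0.75, -0.2, 0, 0, -1]
    - [-0.75, -0.2, 0, 0, -1]
    - [-0.75, -0.2, 0, 0, -1]
    - [-0.75, -0.2, 0, 0, -1]
    - [-0.75, -0.2, 0, 0, -1]
    - [-0.75, -0.2, 0, 0, -1]
    - [-0.75, -0.2, 0, 0, -1]

```text
t: 1.52
tool_pos: [382.4, 313.9, 304.0]
tcp_rot: [0.633, 3.077, 0.0]
contact_force: [-1.0, 1.2, 0.1]
grip_width: 85.3
finger_force: 0.0
```

>>> jog_arm:
  series:
    - [-0.75, -0.2, 0, 0, -1]
    - [-0.75, -0.2, 0, 0, -1]
    - [-0.75, -0.2, 0, 0, -1]
    - [-0.75, -0.2, 0, 0, -1]
    - [-0.75, -0.2, 0, 0, -1]
    - [-0.3, -0.1, 0, 0, -1]
    - [0, 0, 0, 0, -1]
    - [0, 0, 0, 0, -1]

```text
t: 2.18
tool_pos: [512.8, 210.5, 303.7]
tcp_rot: [-0.635, -3.076, 0.0]
contact_force: [0.4, -0.1, -0.1]
grip_width: 85.3
finger_force: 0.0
```

```bash
cat > look.py <<'E'
from h import *
import sys
name=sys.argv[1]
s=get_state();print(s["t"],s["tool_pos"].round(1),s["tcp_rot"].round(3),s["qpos"].round(2),s["grip_width"])
im=viewer.snapshot("wrist").copy()
for n in sys.argv[2:]:
    for r in viewer.pinpoint(n,"wrist")[:2]:
        u=r["xy"];print(n,np.round(u,1),round(r["confidence"],2),atz("wrist",u,Z[n]).round(1))
        cv2.circle(im,(int(u[0]),int(u[1])),3,(0,0,255),1)
cv2.imwrite(f"pics/{name}.png",im)
E
python3 look.py b seat
```

```text
2.1833 [512.8 210.5 303.7] [-0.635 -3.076  0.   ] [0.39 0.33 0.12 1.36 0.   0.8 ] 85.32991971398957
seat [327.  121.2] 0.98 [456.3 238.3  50. ]
```

View pics/b.png

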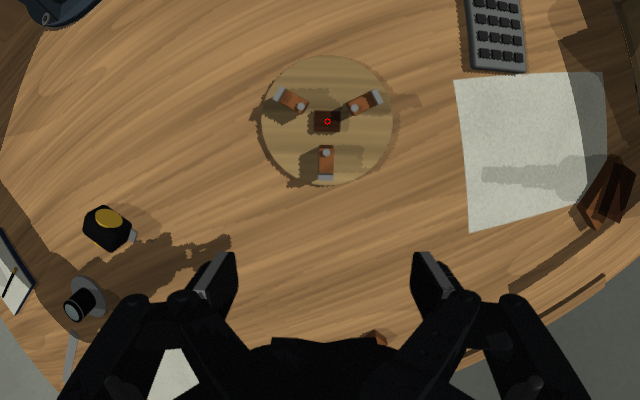

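```bash
python3 - <<'E'
from h import *
for uv in((303,104),(355,106),(326,153)):print(atz("wrist",uv,50).round(1))
print(np.mean([atz("wrist",uv,50) for uv in((303,104),(355,106),(326,153))],0))
rows([591,-301,264])
E
```

```text
[429.8 222.7  50. ]
[452.7 271.3  50. ]
[486.7 224.2  50. ]
[456.4211036  239.42618922  50.        ]
tool shift mm [-274.4 -439.7   39.9] units [ -6.861 -10.993   0.997]
```

>>> jog_arm:
  series:
    - [-0.25, -0.4, 0, 0, -1]
    - [-0.46, -0.73, 0.07, 0, -1]
    - [-0.46, -0.73, 0.07, 0, -1]
    - [-0.46, -0.73, 0.07, 0, -1]
    - [-0.46, -0.73, 0.07, 0, -1]
    - [-0.46, -0.73, 0.07, 0, -1]
    - [-0.46, -0.73, 0.07, 0, -1]
    - [-0.46, -0.73, 0.07, 0, -1]

```text
t: 2.95
tool_pos: [553.0, -47.0, 284.6]
tcp_rot: [0.63, 3.077, 0.0]
contact_force: [-0.0, 1.0, -0.9]
grip_width: 85.3
finger_force: 0.0
```

>>> jog_arm:
  series:
    - [-0.46, -0.73, 0.07, 0, -1]
    - [-0.46, -0.73, 0.07, 0, -1]
    - [-0.46, -0.73, 0.07, 0, -1]
    - [-0.46, -0.73, 0.07, 0, -1]
    - [-0.46, -0.73, 0.07, 0, -1]
    - [-0.46, -0.73, 0.07, 0, -1]
    - [-0.46, -0.73, 0.07, 0, -1]
    - [-0.2, -0.4, 0, 0, -1]

```text
t: 3.62
tool_pos: [592.2, -304.9, 263.9]
tcp_rot: [-0.633, -3.076, 0.0]
contact_force: [0.6, 0.8, -0.4]
grip_width: 85.4
finger_force: 0.0
```

>>> jog_arm:
  series:
    - [0, 0, 0, 0, -1]
    - [0, 0, 0, 0, -1]

```text
t: 3.78
tool_pos: [592.2, -302.7, 264.5]
tcp_rot: [-0.633, -3.077, -0.001]
contact_force: [-0.1, 0.5, 0.1]
grip_width: 85.3
finger_force: 0.0
```

```bash
python3 look.py c loupe_mid small_loupe_mid; python3 -c "
from h import *
for r in viewer.cut_out('loupe_mid','wrist')[:2]: print(r['box'],r['confidence'])"
```

```text
3.7833 [ 592.2 -302.7  264.5] [-6.330e-01 -3.077e+00 -1.000e-03] [-0.47  0.58  0.41  1.4   0.   -0.07] 85.30249776687872
loupe_mid [325.6 130.1] 0.59 [ 543.1 -279.2   32. ]
small_loupe_mid [506.9 142.5] 0.9 [628.7 -92.3  25. ]
[282.4, 88.2, 366.8, 172.3] 0.67
```

View pics/c.png

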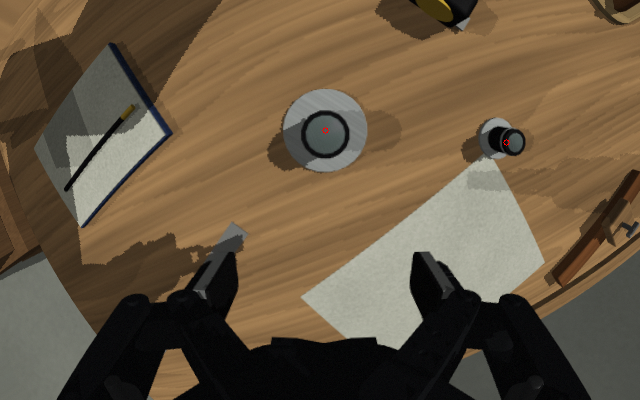

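```bash
python3 -c "
from h import *
print(atz('wrist',(324.6,130.2),4), ctrl.grasp_offset)
rows([543.3,-279.5,87])"
```

```text
[ 544.68857056 -280.85129058    4.        ] 53.900000000000006
tool shift mm [ 53.8   1.1 178.2] units [1.345 0.026 4.454]
```

>>> jog_arm:
  series:
    - [0.4, 0, 0.4, 0, -1]
    - [0.53, 0.03, 0.6, 0, -1]
    - [0.4, 0, 0.6, 0, -1]
    - [0, 0, 0.6, 0, -1]
    - [0, 0, 0.4, 0, -1]
    - [0, 0, 0.3, 0, -1]
    - [0, 0, 0, 0, -1]
    - [0, 0, 0, 0, -1]

```text
t: 4.65
tool_pos: [543.6, -280.2, 149.0]
tcp_rot: [-0.631, -3.077, -0.0]
contact_force: [0.2, 0.5, 0.7]
grip_width: 85.3
finger_force: 0.0
```

```bash
python3 look.py d loupe_mid; python3 -c "
from h import *
rows([544,-280,87])"
```

```text
4.65 [ 543.6 -280.2  149. ] [-0.631 -3.077 -0.   ] [-0.48  0.51 -0.01  1.06  0.   -0.07] 85.30137124837802
loupe_mid [319.6 229.5] 0.93 [ 545.3 -285.    32. ]
tool shift mm [ 0.6  0.7 62.9] units [0.015 0.017 1.574]
```

View pics/d.png

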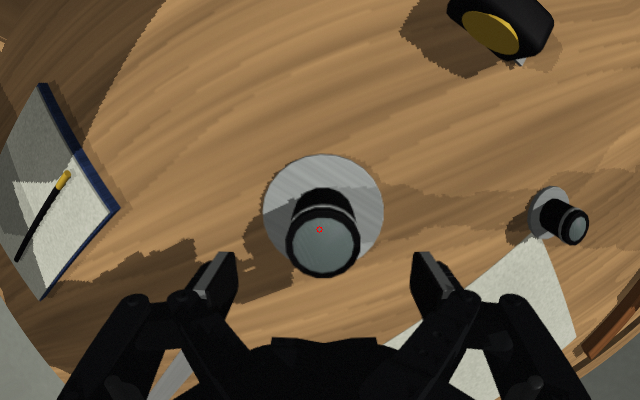

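>>> jog_arm:
  series:
    - [0, 0, 0.5, 0, -1]
    - [0, 0, 0.5, 0, -1]
    - [0, 0, 0.35, 0, -1]
    - [0, 0, 0.2, 0, -1]
    - [0, 0, 0, 0, -1]
    - [0, 0, 0, 0, -1]

```text
t: 5.25
tool_pos: [544.0, -281.1, 87.5]
tcp_rot: [0.633, 3.077, -0.0]
contact_force: [-0.6, 0.1, 0.7]
grip_width: 85.7
finger_force: 0.0
```

>>> jog_arm:
  series:
    - [0, 0, 0, 0, 0]
    - [0, 0, 0, 0, 0.5]
    - [0, 0, 0, 0, 1]
    - [0, 0, 0, 0, 1]
    - [0, 0, 0, 0, 1]
    - [0, 0, 0, 0, 1]
    - [0, 0, 0, 0, 1]
    - [0, 0, 0, 0, 1]

```text
t: 5.92
tool_pos: [544.0, -281.2, 87.7]
tcp_rot: [0.633, 3.076, -0.001]
contact_force: [-1.6, 0.9, 8.0]
grip_width: 42.8
finger_force: 60.4
```

>>> jog_arm:
  series:
    - [0, 0, -0.15, 0, 1]
    - [0, 0, -0.3, 0, 1]
    - [0, 0, -0.5, 0, 1]
    - [0, 0, -0.6, 0, 1]
    - [0, 0, -0.6, 0, 1]
    - [0, 0, -0.6, 0, 1]
    - [0, 0, -0.3, 0, 1]
    - [0, 0, 0, 0, 1]

```text
t: 6.58
tool_pos: [544.6, -281.6, 212.1]
tcp_rot: [0.632, 3.073, -0.002]
contact_force: [0.9, -0.9, -2.4]
grip_width: 42.7
finger_force: 61.2
```

```bash
python3 look.py e loupe_mid; python3 -c "
from h import *
rows([456.4,238.8,205])"
```

```text
6.5833 [ 544.6 -281.6  212.1] [ 6.320e-01  3.073e+00 -2.000e-03] [-0.48  0.47  0.1   1.19  0.   -0.07] 42.72193190464013
loupe_mid [322.9 275.2] 0.61 [ 609.2 -310.7   32. ]
tool shift mm [285.3 443.2   3.5] units [ 7.133 11.08   0.087]
```

View pics/e.png

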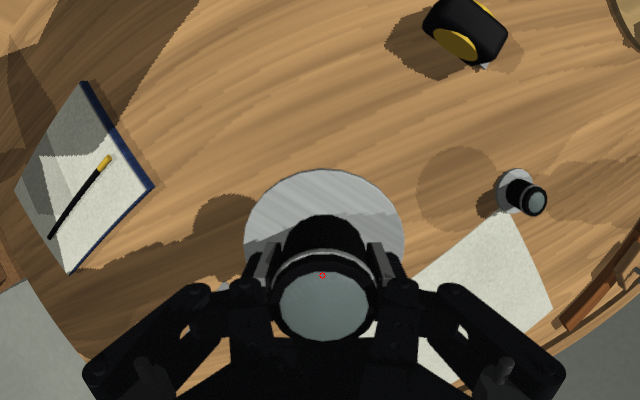

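```bash
python3 -c "
from h import *
R=Rt();p=get_state()['tool_pos']
for uv,z in(((322.9,275.2),156.4),((324,232),130)):print((R.T@(atz('wrist',uv,z)-p)).round(1))"
```

```text
[ 1.8 -1.1 52.2]
[12.2 -0.5 78.6]
```

>>> jog_arm:
  series:
    - [0.15, 0.25, 0, 0, 1]
    - [0.3, 0.5, 0, 0, 1]
    - [0.45, 0.7, 0, 0, 1]
    - [0.45, 0.7, 0, 0, 1]
    - [0.45, 0.7, 0, 0, 1]
    - [0.45, 0.7, 0, 0, 1]
    - [0.45, 0.7, 0, 0, 1]
    - [0.45, 0.7, 0, 0, 1]

```text
t: 7.35
tool_pos: [504.4, -47.4, 207.4]
tcp_rot: [-0.633, -3.075, 0.0]
contact_force: [0.7, 0.8, -2.8]
grip_width: 42.8
finger_force: 61.3
```

>>> jog_arm:
  series:
    - [0.45, 0.7, 0, 0, 1]
    - [0.45, 0.7, 0, 0, 1]
    - [0.45, 0.7, 0, 0, 1]
    - [0.45, 0.7, 0, 0, 1]
    - [0.45, 0.7, 0, 0, 1]
    - [0.45, 0.7, 0, 0, 1]
    - [0.45, 0.7, 0, 0, 1]
    - [0.45, 0.7, 0, 0, 1]

```text
t: 8.02
tool_pos: [460.3, 214.8, 207.4]
tcp_rot: [-0.632, -3.075, 0.002]
contact_force: [1.5, -0.3, -1.5]
grip_width: 43.0
finger_force: 61.3
```

>>> jog_arm:
  series:
    - [0.35, 0.5, 0, 0, 1]
    - [0.15, 0.2, 0, 0, 1]
    - [0, 0, 0, 0, 1]
    - [0, 0, 0, 0, 1]
    - [0, 0, 0, 0, 1]

```text
t: 8.43
tool_pos: [454.5, 246.0, 208.2]
tcp_rot: [-0.634, -3.076, 0.002]
contact_force: [-0.2, 0.2, -2.5]
grip_width: 42.8
finger_force: 61.4
```

```bash
python3 look.py f seat loupe_mid; python3 -c "
from h import *
rows([456.4,238.8,160])"
```

```text
8.4333 [454.5 246.  208.2] [-6.340e-01 -3.076e+00  2.000e-03] [ 0.5   0.29 -0.18  1.1  -0.    0.9 ] 42.84020360330731
loupe_mid [322.7 274.1] 0.61 [519.3 216.4  32. ]
tool shift mm [-4.2 -6.  48.6] units [-0.104 -0.149  1.216]
```

View pics/f.png

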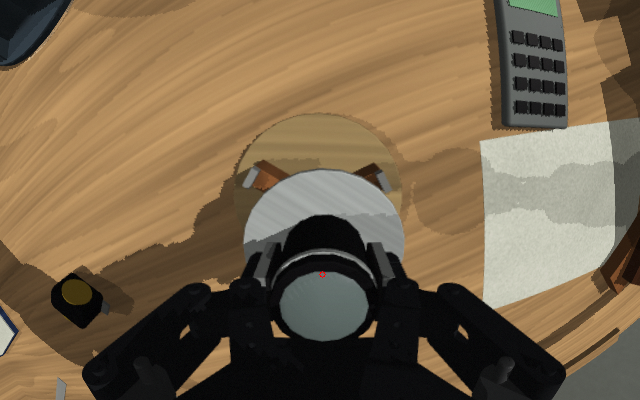

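>>> jog_arm:
  series:
    - [-0.13, -0.14, 0.2, 0, 1]
    - [0, 0, 0.4, 0, 1]
    - [0, 0, 0.4, 0, 1]
    - [0, 0, 0.2, 0, 1]
    - [0, 0, 0, 0, 1]
    - [0, 0, 0, 0, 1]
    - [0, 0, 0, 0, 1]

```text
t: 9.17
tool_pos: [457.8, 239.6, 161.4]
tcp_rot: [0.633, 3.076, 0.001]
contact_force: [0.7, 0.0, -1.7]
grip_width: 43.3
finger_force: 61.4
```

```bash
python3 look.py g loupe_mid; python3 -c "
from h import *
rows([456.4,238.8,138])
im=viewer.snapshot('side');cv2.imwrite('pics/g2.png',np.vstack([cv2.resize(cv2.imread('pics/g.png')[80:300,170:490],(640,300)),cv2.resize(im[100:200,150:290],(420,300))[:, :].repeat(1,0) if 0 else cv2.copyMakeBorder(cv2.resize(im[100:200,150:290],(420,300)),0,0,0,220,0)]))"
```

```text
9.1667 [457.8 239.6 161.4] [6.330e-01 3.076e+00 1.000e-03] [ 0.48  0.32 -0.27  0.99 -0.    0.89] 43.319189752587235
loupe_mid [325.4 274.9] 0.77 [498.5 223.2  32. ]
tool shift mm [ 0.9 -1.6 23.5] units [ 0.023 -0.039  0.588]
```

View pics/g2.png

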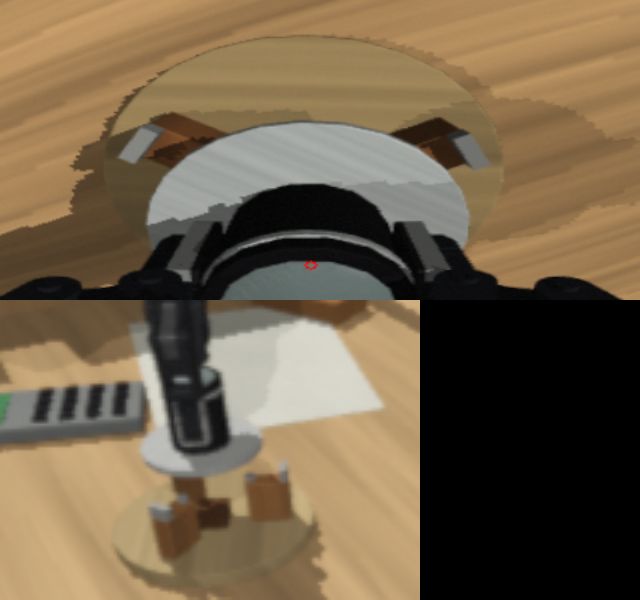

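>>> jog_arm:
  series:
    - [0, -0.03, 0.15, 0, 1]
    - [0, 0, 0.15, 0, 1]
    - [0, 0, 0.1, 0, 1]
    - [0, 0, 0.05, 0, 1]
    - [0, 0, 0.03, 0, 1]
    - [0, 0, 0, 0, 1]
    - [0, 0, 0, 0, 1]

```text
t: 9.9
tool_pos: [456.9, 238.6, 141.6]
tcp_rot: [0.633, 3.077, 0.0]
contact_force: [0.6, 0.4, -2.0]
grip_width: 43.1
finger_force: 61.4
```

```bash
python3 look.py i seat; python3 -c "
from h import *
rows([456.4,238.8,138])
im=viewer.snapshot('side');cv2.imwrite('pics/i2.png',np.vstack([cv2.resize(cv2.imread('pics/i.png')[80:300,170:490],(640,300)),cv2.copyMakeBorder(cv2.resize(im[100:200,150:290],(420,300)),0,0,0,220,0)]))"
```

```text
9.9 [456.9 238.6 141.6] [0.633 3.077 0.   ] [ 0.48  0.33 -0.3   0.94 -0.    0.89] 43.065836614719466
tool shift mm [ 0.6 -0.1  3.7] units [ 0.015 -0.003  0.092]
```

View pics/i2.png

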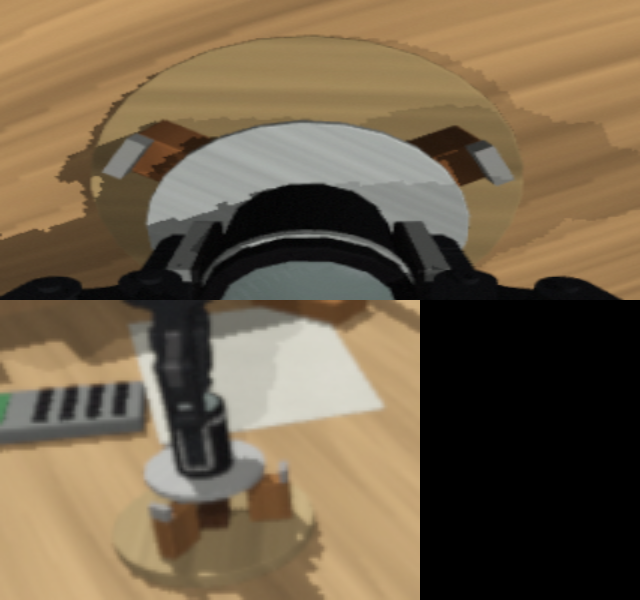

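```bash
python3 -c "
from h import *
R=Rt();p=get_state()['tool_pos']
for c in((136,160),(480,165)):
  uv=(170+c[0]/2,80+c[1]*.733);print((R.T@(atz('wrist',uv,56)-p)).round(1))
uv=(170+308/2,80+122*.733);print((R.T@(atz('wrist',uv,141.6-87.7+50-50+6)-p)).round(1))"
```

```text
[ 28.9 -46.7  85.7]
[26.8 45.9 85.7]
[44.4 -0.5 81.8]
```

>>> jog_arm:
  series:
    - [0.01, 0, 0.03, 0, 1]
    - [0, 0, 0.03, 0, 1]
    - [0, 0, 0, 0, 1]
    - [0, 0, 0, 0, 1]

```text
t: 10.38
tool_pos: [456.5, 238.7, 139.1]
tcp_rot: [-0.633, -3.077, 0.0]
contact_force: [0.2, 0.0, -2.8]
grip_width: 42.7
finger_force: 61.4
```

>>> jog_arm:
  series:
    - [0, 0, 0.02, 0, 1]
    - [0, 0, 0, 0, 1]
    - [0, 0, 0, 0, 1]

```text
t: 10.63
tool_pos: [456.5, 238.7, 138.3]
tcp_rot: [-0.633, -3.077, 0.0]
contact_force: [-0.2, 0.7, -2.0]
grip_width: 43.0
finger_force: 61.4
```

>>> jog_arm:
  series:
    - [0, 0, 0.02, 0, 1]
    - [0, 0, 0, 0, 1]
    - [0, 0, 0, 0, 1]

```text
t: 10.88
tool_pos: [456.6, 238.8, 137.6]
tcp_rot: [0.633, 3.077, 0.0]
contact_force: [-0.9, -0.6, 1.7]
grip_width: 42.8
finger_force: 61.7
```

>>> jog_arm:
  series:
    - [0, 0, 0.01, 0, 1]
    - [0, 0, 0, 0, 1]
    - [0, 0, 0, 0, 1]

```text
t: 11.13
tool_pos: [456.6, 238.8, 137.6]
tcp_rot: [0.633, 3.077, 0.001]
contact_force: [-2.8, -1.6, 9.1]
grip_width: 42.9
finger_force: 62.3
```

>>> jog_arm:
  series:
    - [0, 0, 0, 0, 0]
    - [0, 0, 0, 0, -0.3]
    - [0, 0, 0, 0, -0.6]
    - [0, 0, 0, 0, -0.8]
    - [0, 0, 0, 0, -1]
    - [0, 0, 0, 0, -1]
    - [0, 0, 0, 0, -1]
    - [0, 0, 0, 0, -1]

```text
t: 11.8
tool_pos: [456.5, 238.7, 137.1]
tcp_rot: [-0.633, -3.077, 0.0]
contact_force: [-1.0, -0.0, 0.5]
grip_width: 85.6
finger_force: 0.0
```

>>> jog_arm:
  series:
    - [0, 0, -0.1, 0, -1]
    - [0, 0, -0.3, 0, -1]
    - [0, 0, -0.5, 0, -1]
    - [0, 0, -0.6, 0, -1]
    - [0, 0, -0.6, 0, -1]
    - [-0.3, 0, -0.6, 0, -1]
    - [-0.5, 0, -0.5, 0, -1]
    - [-0.4, 0, 0, 0, -1]

```text
t: 12.47
tool_pos: [502.4, 220.1, 269.7]
tcp_rot: [0.631, 3.073, 0.005]
contact_force: [1.5, 1.0, 0.9]
grip_width: 85.6
finger_force: 0.0
```

>>> jog_arm:
  series:
    - [0, 0, 0, 0, -1]
    - [0, 0, 0, 0, -1]
    - [0, 0, 0, 0, -1]

```text
t: 12.72
tool_pos: [500.1, 219.8, 264.8]
tcp_rot: [-0.633, -3.076, 0.001]
contact_force: [0.4, 1.4, -0.1]
grip_width: 85.2
finger_force: 0.0
```

```bash
python3 look.py j loupe_mid; python3 -c "
from h import *
for r in viewer.pinpoint('loupe_mid','wrist')[:1]: print(atz('wrist',r['xy'],82))
im=viewer.snapshot('side');cv2.imwrite('pics/j2.png',np.vstack([cv2.resize(cv2.imread('pics/j.png')[40:260,170:490],(640,400)),cv2.copyMakeBorder(cv2.resize(im[120:190,150:290],(400,200)),0,0,0,240,0)]))"
```

```text
12.7167 [500.1 219.8 264.8] [-6.330e-01 -3.076e+00  1.000e-03] [0.41 0.32 0.01 1.26 0.   0.82] 85.20852550082
loupe_mid [323.5 142.2] 0.93 [460.7 235.8  32. ]
[455.99144957 237.92438641  82.        ]
```

View pics/j2.png

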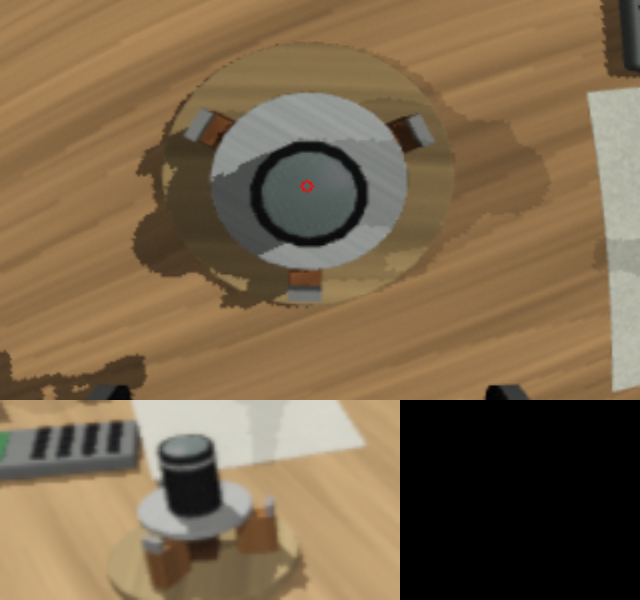

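The loupe sits upright and centred on the stand, with even gaps to all three lips, and the gripper is clear of it.

```bash
python3 -c "
from bench import order
print(order.close_job())"
```

```text
the job is handed in; nothing more can be done
None
```

The larger loupe is upright on the inspection stand, centred inside the three lips; I lowered it gently and handed the job in at about 13 s, with the small loupe and tape measure not touched.

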